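Clamp a raw carving with the guarded knob

TASK

Stand the pale unfinished wooden figure upright between the cork faces of the carver's clamp, let go of it, then reach into the wooden cup and turn the red knob clockwise until the figure is held snugly against the fence: firm enough to work on, but not squeezed hard. Move the jaw only with the knob, do not push hard on the cup, and leave the other carvings, the round box and the tool undisturbed.

Things in the scene. Friction and masses are not known exactly. Their poses are not given: they have to be found in the camera images.
- clamp: the clamp, fixed to the bench: a dark wooden plate 110 x 236 x 12 mm. Origin at bench height right under the seat mark; z up, +y the way the jaw closes (from knob to fence). Along its y: knob axis -106 mm, jaw's cork face -25 mm with the knob at 0, seat mark 0, fence's cork face +22 to +31 mm. Both faces are upright, square to y, 40 mm wide, 14 to 40 mm above the bench.
- seat (a point): centre of the pale disc (39 mm across) on the plate, 12 mm above the bench, where the figure is to stand; clamp's axes. At the start the jaw is 7 mm clear of a figure centred here, the fence (the steel stop block with a cork face, 40 mm wide, 43 mm high) 4 to 13 mm: the carver locks it at another unmeasured setting each time.
- figure_mid (a point): centre of the pale unfinished wooden figure, the loose piece to be clamped: a round upright column of 36 mm diameter from its foot to 50 mm up, then shoulders and a small head, 80 mm tall in all, about 0.09 kg. This point lies on its axis 39 mm above its foot; its z is its upright axis.
- figure: the same figure; origin at the centre of its foot.
- knob_grip (a point): point on the knob's axis 40 mm above the bench, the height to grip. The knob is an upright red bar 34 mm long and 14 mm thick, 17 to 50 mm above the bench, over a black skirt disc 30 mm across, 12 to 17 mm high. The point turns with the knob: its x axis lies along the bar, its y axis across the 14 mm thickness.
- knob (a joint): angle of the knob in rad, 0 at the start, growing clockwise seen from above, to a stop at 3.2. Each rad drives the jaw 8 mm towards the fence. Friction drag is 0.15 N m either way and it stays where left; once the figure is pinched between jaw and fence it resists closing by 0.19 N m more per further rad. A wrist turns it at most 1.5 rad a grasp: it takes two or three.
- cup: the fixed wooden cup that guards the knob: a round wall, 92 mm outer and 76 mm inner diameter, up to 60 mm above the bench, its rim 10 mm above the knob's top; origin on the knob's axis, 12 mm above the bench. Open fingers must fit inside it round the bar. Do not push it with over 20 N.
- jaw: the steel jaw with a sprung cork face that the knob drives along the clamp's +y; its origin coincides with the clamp's when the knob reads 0. The pinch grows by about 24 N per rad of knob once the figure meets both faces, after 11 to 20 mm of jaw travel (1.4 to 2.5 rad of knob), depending on the fence's setting. A snug hold is 5 to 16 N; over 22 N bruises the wood.
- dark_a: finished dark figure, 32 mm thick, 85 mm tall, loose; origin at the centre of its foot. Leave alone.
- dark_b: finished dark figure, 34 mm thick, 72 mm tall, loose; origin at the centre of its foot. Leave alone.
- box: round dark wooden box with a lighter lid, 72 mm across, 48 mm tall, loose; origin at the centre of its underside. Leave alone.
- gouge: carver's gouge with a wooden handle, 200 mm long and 24 mm thick, lying on the bench at the right; origin at the middle of its underside. Leave alone.
There are look-alikes about, which are no part of the job. What is shaped like the figure but blue or purple is not meant.

How it is judged:
On the way:
1. the figure stands upright on the plate between the jaws, released, and not yet pinched (horizontal distance between figure_mid and seat below 0.016 m and z of figure in the frame of clamp between 0.009 and 0.015 m and angle between figure's own z axis and vertical below 0.12 rad and contact force between the fingers and figure below 0.3 N and contact force between jaw and figure below 2 N), for 0.2 s.
At the end, for the whole second after the job is handed in: The pale figure stands upright (within 0.12 rad) on the clamp's plate, pinched between the jaw and the fence with 5 to 16 N, at rest, and the robot touches nothing (contact force between jaw and figure between 5 and 16 N and angle between figure's own z axis and vertical below 0.12 rad and z of figure in the frame of clamp between 0.008 and 0.016 m and linear speed of figure below 0.02 m/s).
It fails at once if the figure is squeezed by the jaw with more than 22 N (contact force between jaw and figure above 22 N).
It fails at once if the cup is pushed with more than 20 N (contact force between any of the fingers, the arm and cup above 20 N).
It fails at once if the jaw is pushed by the robot with more than 8 N (contact force between any of the fingers, the arm and jaw above 8 N).
It fails at once if another carving, the round box or the tool is moved by more than 20 mm or a carving tipped (distance of any of dark_a, dark_b, box, gouge from where it was at the start of the episode above 0.02 m or angle between any of dark_a, dark_b's own z axis and vertical above 0.3 rad).
It also fails if it takes over 72 s, if anything falls off the work surface, if the arm or the gripper's body presses on something with over 40 N, if the wrist force passes 120 N, or if a joint passes its speed limit or range.

ROBOT

A 6-joint arm with a two-finger parallel gripper is mounted at the origin on the work surface. World frame = base frame: x ahead of the robot, y to its left, z up, the work surface at z = 0. Lengths are in m, angles in rad, forces in N, time in s.
With the tool pointing down it reaches from about 0.275 to 0.825 m from the base axis. Payload 5.2 kg.
Tool frame: the origin (TCP) lies on the centre line of the jaws, within the pads' length; the fingertips stand 22 mm ahead of it and the grasp point (between the pads) lies 3 mm ahead of it; z points along the fingers, y is the line along which they close (so a half turn about z gives the same grasp; the last joint's range is limited). The gripper opens to 93 mm and grips with 3 to 60 N. Pads are 15 mm wide; open, the fingers measure 128 mm over their backs; the gripper's body (75 mm by 188 mm) begins 65 mm behind the grasp point.
Start: joints at [-0.203, 0.259, 1.535, -0, 1.348, -0.203], TCP at [0.55, 0, 0.241] pointing down, gripper open.
Joint ranges: [-3.14, 3.14], [-0.91, 2.08], [0.19, 2.58], [-1.22, 4.36], [0.22, 2.71], [-3.12, 3.12]. Speed limits (rad/s): [2.57, 2.57, 3.14, 3.14, 3.14, 3.14].

INTERFACE

Orientations are given as a rotation vector (axis times angle).
In Python, from rig import reach, servo_line, movej, move_gripper, wait, inverse_kinematics, get_obs, snapshot, camera_params, PlanningError, sign_off, masks_of, tip_of gives the robot as it stands. Calls block until the motion is done:
- reach(position, orientation): joint-space move of the TCP to a pose.
- servo_line(position, ori=None, v=0.15): straight line of the TCP; ori=None keeps the orientation; v is the mean speed in m/s.
- movej(angles): joint-space move.
- move_gripper(opening, force=None): opening from 0.0 (shut) to 1.0 (fully open); force is the grip in N (None keeps the last); returns when the fingers have stopped.
- wait(seconds).
- inverse_kinematics(position, orientation): joint angles nearest the present ones, or None.
- get_obs(): the state.
- snapshot(name): name is "scene" or "side" or "wrist"; returns the picture (480x640x3 uint8, blue, green, red); there is no depth.
- camera_params(name): a dict with "camera_matrix" (3x3 intrinsics, pixels), "dist_coeffs" ([k1, k2, p1, p2, k3] as OpenCV has them; the pictures are not rectified), "eye" and "rotation" of the camera in the world. Camera axes: x right, y up, looking along -z (the intrinsics and any distortion apply to the point x, -y, -z); pixel columns grow to the right and rows downward; lengths in m; the calibration is good to about 2 mm. A picture is of the moment at which its call begins: read the wrist's pose just before it. camera_params takes no time and is no camera call; for the wrist camera it gives the pose at the moment of the call.
A pose or a line that the arm cannot do raises PlanningError and nothing moves.
- sign_off(): hands the job in; it is judged then, once.
Trained networks look in the newest picture that a camera, given by its name, has taken for a name from the list of things; names that differ only in an ending like _2 or _b are one class to them, and where a whole thing is asked for, a point or a joint stands for the part that bears it (a point fixed in the world has none). Each returns a list of dicts, best first, with "conf" (0 to 1); they miss things now and then, are a little off and sometimes report something else, mostly with a low value. They report only what shows in the picture. A call takes as long as a camera call. They do not tell look-alikes from the thing itself.
- masks_of(query, camera): "region" (480x640 bool, what is visible of it) and "point" ([column, row] in pixels, amid what is visible of it).
- tip_of(query, camera): "point" ([column, row] in pixels: a listed point, or the origin of a listed thing).
The state is a dict: "time": time; "q": joint angles; "dq": joint speeds; "effort": joint torques, N m; "position": TCP position; "orientation": TCP orientation; "wrist_force": force on the tool from outside, world axes, zero at the start; "moment": the same for the moment, N m; "finger_gap": opening from 0.0 (shut) to 1.0 (fully open); "grip_force": force on a finger pad.
Only numpy, scipy, OpenCV 4.12 (cv2) and the standard library are available. Lean on these libraries where they do the work, as an engineer would, in place of code of your own. Each camera call takes 0.05 s, during which the arm holds its last target. There are 200 camera calls.

## Working session

There is one attempt and no reset: what is moved stays moved. The work goes in short steps, each a Python script; the robot and the scene stay as the last script left them, time stands still between calls to the robot, and variables do not carry over. Pictures are saved under pics/ and viewed, at most 10 in all, crops included, and the job is handed in when it is done.

```bash
mkdir -p pics; cat > h.py <<'E'
import numpy as np, cv2
from rig import *
from scipy.spatial.transform import Rotation as R
def ray(cam,px,P=None):
    P=P or camera_params(cam)
    u=cv2.undistortPoints(np.array([[px]],float),np.array(P["camera_matrix"],float),np.array(P["dist_coeffs"],float))[0,0]
    d=np.array(P["rotation"])@np.array([u[0],-u[1],-1.]); return np.array(P["eye"]),d/np.linalg.norm(d)
def atz(cam,px,z,P=None):
    o,d=ray(cam,px,P); return o+d*(z-o[2])/d[2]
def tri(*rs):
    A=np.zeros((3,3));b=np.zeros(3)
    for o,d in rs:
        M=np.eye(3)-np.outer(d,d);A+=M;b+=M@o
    p=np.linalg.solve(A,b); return p,[np.linalg.norm(np.cross(p-o,d)) for o,d in rs]
def down(yaw): return (R.from_euler('z',yaw)*R.from_euler('x',np.pi)).as_rotvec()
E
python3 - <<'E'
from h import *
ims=[]
for c in("scene","side","wrist"):
    im=snapshot(c);cv2.imwrite(f"pics/{c}0.png",im)
    P=camera_params(c);print(c,np.round(P["eye"],3),np.round(P["camera_matrix"][0],0))
    for q in("figure_mid","figure","knob_grip","seat","clamp","cup","dark_a","box","gouge"):
        print(q,[(np.round(t["point"]).tolist(),round(t["conf"],2)) for t in tip_of(q,c)])
o=get_obs();print(o["time"],o["orientation"],o["position"])
E
```

```text
scene [0.98  0.294 0.675] [478.   0. 312.]
figure_mid [([513.0, 251.0], 0.96), ([460.0, 268.0], 0.92), ([405.0, 217.0], 0.82), ([463.0, 231.0], 0.79), ([506.0, 286.0], 0.56)]
figure [([401.0, 228.0], 0.93), ([506.0, 266.0], 0.83), ([449.0, 281.0], 0.77), ([456.0, 247.0], 0.76), ([500.0, 302.0], 0.62)]
knob_grip [([265.0, 191.0], 0.72)]
seat [([311.0, 225.0], 0.73)]
clamp [([313.0, 232.0], 0.87)]
cup [([270.0, 202.0], 0.7), ([271.0, 191.0], 0.36)]
dark_a [([485.0, 333.0], 0.85), ([415.0, 327.0], 0.74)]
box [([303.0, 336.0], 0.58)]
gouge [([201.0, 164.0], 0.72), ([312.0, 229.0], 0.62)]
side [ 0.448 -0.778  0.551] [435.   0. 319.]
figure_mid [([268.0, 189.0], 0.77), ([238.0, 183.0], 0.76), ([262.0, 177.0], 0.73), ([240.0, 195.0], 0.72), ([249.0, 217.0], 0.7)]
figure [([267.0, 189.0], 0.74), ([270.0, 203.0], 0.72), ([246.0, 195.0], 0.72), ([240.0, 210.0], 0.65), ([252.0, 231.0], 0.61), ([298.0, 263.0], 0.53)]
knob_grip [([300.0, 283.0], 0.61)]
seat [([301.0, 258.0], 0.79)]
clamp [([302.0, 262.0], 0.89)]
cup [([301.0, 290.0], 0.86)]
dark_a [([292.0, 189.0], 0.78), ([320.0, 203.0], 0.64)]
box [([371.0, 230.0], 0.83)]
gouge [([303.0, 379.0], 0.88)]
wrist [0.55  0.073 0.385] [383.   0. 315.]
figure_mid [([164.0, 113.0], 0.59)]
figure [([178.0, 112.0], 0.66), ([470.0, 138.0], 0.24)]
knob_grip [([273.0, 362.0], 0.93)]
seat [([285.0, 252.0], 0.67)]
clamp [([284.0, 249.0], 0.58)]
cup [([274.0, 346.0], 0.66)]
dark_a [([285.0, 252.0], 0.35)]
box [([473.0, 138.0], 0.61)]
gouge [([285.0, 251.0], 0.73)]
1.5 [-2.22143613e+00 -2.22143484e+00 -2.55192986e-06] [5.50014645e-01 2.97379912e-05 2.40650420e-01]
```

View pics/scene0.png

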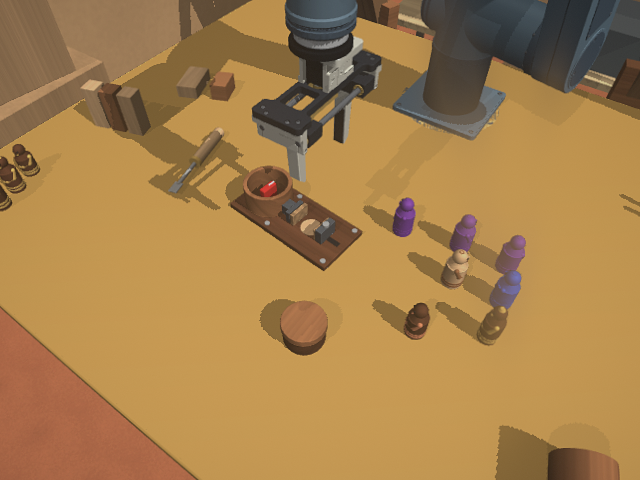

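View pics/wrist0.png

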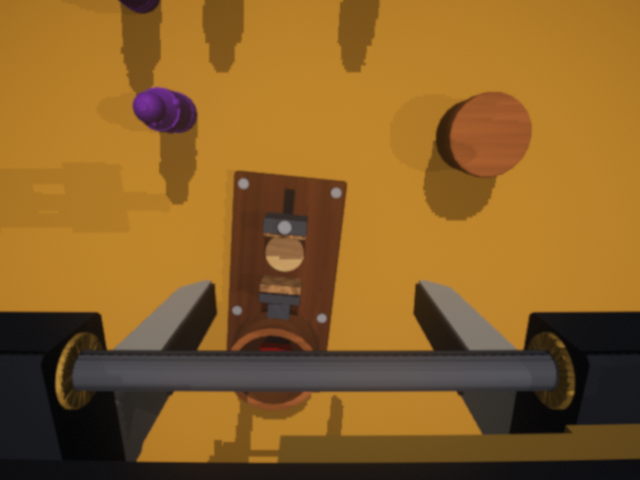

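```bash
python3 - <<'E'
from h import *
for p in([513,251],[460,268],[405,217],[463,231],[506,286]): print(p,atz("scene",p,.039).round(3))
for p in([268,189],[238,183],[262,177],[240,195],[249,217]): print(p,atz("side",p,.039).round(3))
for n,pp,z in(("knob",([265,191],[300,283],[273,362]),.04),("seat",([311,225],[301,258],[285,252]),.012),("clamp",([313,232],[302,262],[284,249]),0),("cup",([270,202],[301,290],[274,346]),.012)):
    print(n,[atz(c,p,z).round(4).tolist() for c,p in zip(("scene","side","wrist"),pp)],tri(*[ray(c,p) for c,p in zip(("scene","side","wrist"),pp)]))
E
```

```text
Traceback (most recent call last):
  File "h.py", line 9, in atz
    o,d=ray(cam,px,P); return o+d*(z-o[2])/d[2]
                                           ~^^^
IndexError: invalid index to scalar variable.
```

The scene picture shows these figure-shaped candidates: pale (457,268), purple (404,217), (463,231) and (511,253), blue (507,288), and dark (418,320) and (491,325). I choose the pale one at (457,268). The wrist picture shows the seat disc at (285,252), with the cup and red knob partly hidden at (272,360). Next I fix the rotation format.

```bash
python3 - <<'E'
from h import *
print(camera_params("scene")["rotation"])
im=cv2.imread("pics/scene0.png")[225:355,380:540];cv2.imwrite("pics/crop1.png",cv2.resize(im,None,fx=4,fy=4,interpolation=cv2.INTER_CUBIC))
E
sed -i 's/np.array(P\["rotation"\])@/rot(P["rotation"])@/' h.py; cat >>h.py <<'E'
def rot(r):
    r=np.array(r,float); return r if r.shape==(3,3) else (R.from_rotvec(r) if r.size==3 else R.from_quat(r)).as_matrix()
E
python3 - <<'E'
from h import *
for p in([513,251],[460,268],[405,217],[463,231],[506,286]): print(p,atz("scene",p,.039).round(3))
for p in([268,189],[238,183],[262,177],[240,195],[249,217]): print(p,atz("side",p,.039).round(3))
for p in([485,333],[415,327],[303,336]): print(p,atz("scene",p,0).round(3))
for n,pp,z in(("knob",([265,191],[300,283],[273,362]),.04),("seat",([311,225],[301,258],[285,252]),.012),("clamp",([313,232],[302,262],[284,249]),0),("cup",([270,202],[301,290],[274,346]),.012)):
    print(n,[atz(c,p,z).round(4).tolist() for c,p in zip(("scene","side","wrist"),pp)],tri(*[ray(c,p) for c,p in zip(("scene","side","wrist"),pp)]))
E
```

```text
[0.3813608  0.74787029 2.07758202]
[513, 251] [0.385 0.287 0.039]
[460, 268] [0.469 0.227 0.039]
[405, 217] [0.421 0.1   0.039]
[463, 231] [0.392 0.199 0.039]
[506, 286] [0.46  0.303 0.039]
[268, 189] [0.468 0.231 0.039]
[238, 183] [0.39  0.275 0.039]
[262, 177] [0.454 0.305 0.039]
[240, 195] [0.396 0.206 0.039]
[249, 217] [0.418 0.095 0.039]
[485, 333] [0.532 0.308 0.   ]
[415, 327] [0.586 0.212 0.   ]
[303, 336] [0.7   0.075 0.   ]
knob [[0.5128, -0.1462, 0.04], [0.5098, -0.1574, 0.04], [0.508, -0.1474, 0.04]] (array([ 0.50884865, -0.15047589,  0.03460469]), [np.float64(0.00047565161165602856), np.float64(0.001686149176151351), np.float64(0.0015292175034215506)])
seat [[0.5129, -0.041, 0.012], [0.524, -0.0415, 0.012], [0.5205, -0.0385, 0.012]] (array([ 0.52025377, -0.03930458,  0.01398622]), [np.float64(0.0049237632190277944), np.float64(0.004732543020716923), np.float64(0.001434788014499423)])
clamp [[0.5163, -0.0341, 0.0], [0.5262, -0.0397, 0.0], [0.5186, -0.0388, 0.0]] (array([ 0.52077057, -0.03680151,  0.00054347]), [np.float64(0.004902553465030277), np.float64(0.0060097932225658774), np.float64(0.002715864969989084)])
cup [[0.51, -0.1391, 0.012], [0.5129, -0.1445, 0.012], [0.5062, -0.1454, 0.012]] (array([ 0.50936203, -0.14289195,  0.01144284]), [np.float64(0.00294780604849139), np.float64(0.0037461764526583218), np.float64(0.0039035304009061365)])
```

View pics/crop1.png

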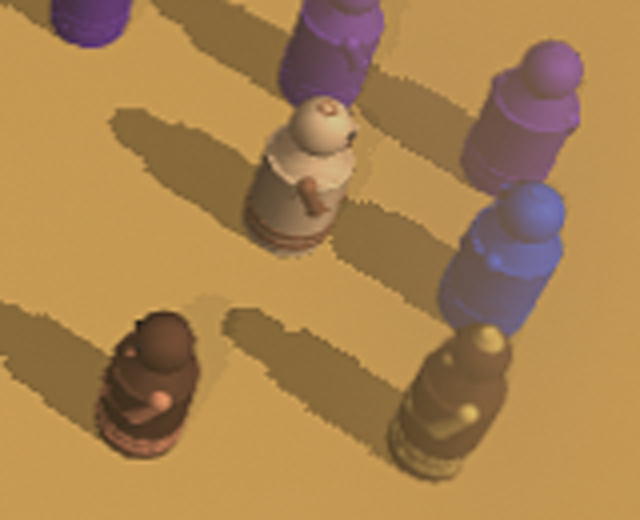

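The crop confirms that the figure at scene (457,268) is pale bare wood. The ones around it are purple, blue or dark. Next I take close wrist views of the clamp and of the figure.

```bash
python3 - <<'E'
from h import *
o0=get_obs()["orientation"]
def look(pos,nm,qs):
    reach(pos,o0);wait(.2)
    P=camera_params("wrist");im=snapshot("wrist");cv2.imwrite(f"pics/{nm}.png",im)
    for q,z in qs: print(nm,q,[(np.round(t["point"],1).tolist(),round(t["conf"],2),atz("wrist",t["point"],z,P).round(4).tolist()) for t in tip_of(q,"wrist")])
    np.save(f"pics/{nm}.npy",np.r_[P["eye"],np.ravel(P["rotation"])])
    return P,im
Q=[("knob_grip",.04),("seat",.012),("clamp",0),("cup",.012)]
for i,p in enumerate(([.50,-.16,.22],[.54,-.12,.20])):
    P,im=look(p,f"c{i}",Q)
    h=cv2.cvtColor(im,cv2.COLOR_BGR2HSV); m=(((h[...,0]<5)|(h[...,0]>174))&(h[...,1]>190)&(h[...,2]>110)).astype(np.uint8)
    n,l,s,c=cv2.connectedComponentsWithStats(m);k=1+np.argmax(s[1:,4]);print(s[k],c[k])
    w=np.array([atz("wrist",(x,y),.05,P)[:2] for y,x in np.argwhere(l==k)]);r=cv2.minAreaRect((w*1e4).astype(np.float32));print(r)
look([.455,.16,.26],"f0",[("figure_mid",.039),("figure",0),("dark_a",0)])
print(get_obs()["time"])
E
```

```text
c0 knob_grip [([326.8, 208.0], 0.97, [0.5118, -0.1432, 0.04])]
c0 seat [([334.0, 82.0], 0.87, [0.5179, -0.0386, 0.012]), ([322.8, 210.2], 0.74, [0.509, -0.1503, 0.012])]
c0 clamp [([336.7, 84.7], 0.78, [0.5209, -0.0392, 0.0]), ([310.7, 380.0], 0.65, [0.4974, -0.341, 0.0])]
c0 cup [([335.6, 86.0], 0.65, [0.5193, -0.0418, 0.012])]
[304 199  41  21 578] [326.3650519  209.14186851]
((5093.728515625, -1425.723388671875), (153.1424560546875, 329.49066162109375), 84.24955749511719)
c1 knob_grip [([275.9, 258.1], 0.76, [0.5081, -0.1441, 0.04])]
c1 seat [([289.9, 128.4], 0.88, [0.52, -0.0397, 0.012])]
c1 clamp [([288.9, 131.3], 0.68, [0.5183, -0.0418, 0.0])]
c1 cup []
[256 247  42  24 727] [278.57083906 258.01513067]
((5096.76611328125, -1410.789794921875), (183.2819366455078, 332.4815673828125), 84.40533447265625)
f0 figure_mid [([250.4, 172.7], 0.97, [0.3957, 0.2008, 0.039]), ([241.7, 74.1], 0.76, [0.3918, 0.2873, 0.039]), ([279.9, 278.5], 0.68, [0.4207, 0.0949, 0.039]), ([335.2, 154.7], 0.66, [0.4753, 0.2171, 0.039]), ([328.1, 51.8], 0.57, [0.4682, 0.3052, 0.039])]
f0 figure [([328.6, 152.6], 0.83, [0.4705, 0.2177, 0.0]), ([320.5, 62.6], 0.81, [0.4621, 0.3033, 0.0]), ([279.7, 263.6], 0.67, [0.4171, 0.0978, 0.0]), ([255.9, 170.9], 0.65, [0.395, 0.1993, 0.0]), ([333.1, 154.1], 0.4, [0.4751, 0.2161, 0.0])]
f0 dark_a [([402.4, 53.4], 0.82, [0.5414, 0.3116, 0.0]), ([446.3, 154.4], 0.63, [0.592, 0.2158, 0.0])]
5.0083
```

View pics/c1.png

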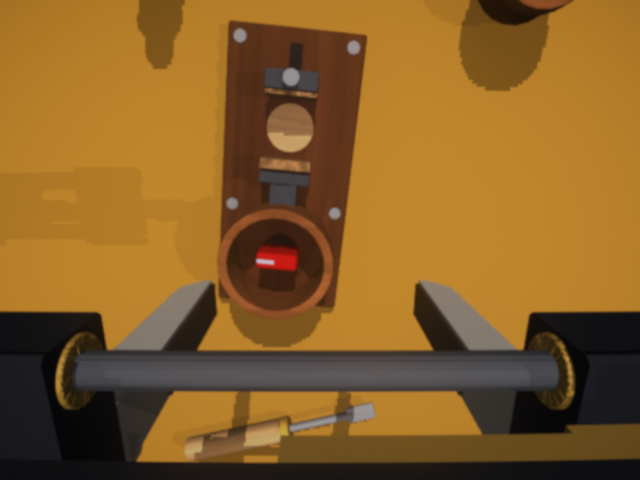

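View pics/f0.png

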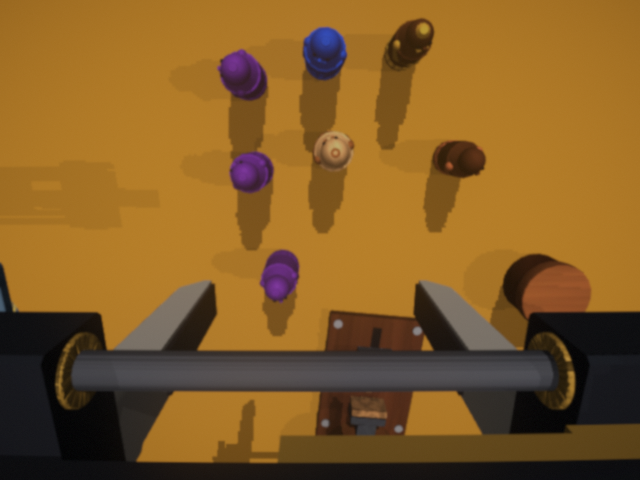

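c1 shows the clamp with the seat disc at (290,128), screws at (240,35), (353,47), (232,203) and (335,213), and the red bar at (278,258) inside the cup (about 275,262). f0 shows the pale figure's head at (336,151) with room around it.

```bash
python3 - <<'E'
from h import *
P0=camera_params("wrist")
def PP(n):
    a=np.load(f"pics/{n}.npy");return dict(P0,eye=a[:3],rotation=a[3:] if a.size==6 else a[3:].reshape(3,3))
def blob(n,fn,roi):
    h=cv2.cvtColor(cv2.imread(f"pics/{n}.png"),cv2.COLOR_BGR2HSV).astype(int);x0,y0,x1,y1=roi
    m=np.zeros(h.shape[:2],np.uint8);m[y0:y1,x0:x1]=fn(h)[y0:y1,x0:x1]
    n_,l,s,c=cv2.connectedComponentsWithStats(m);k=1+np.argmax(s[1:,4]);return l==k,s[k],c[k]
P=PP("c1")
W=[atz("wrist",p,.013,P)[:2] for p in([240,35],[353,47],[232,203],[335,213])];print(np.round(W,4))
d=W[0]-W[2]+W[1]-W[3];e=W[1]-W[0]+W[3]-W[2];print("yaw",np.degrees([np.arctan2(-d[0],d[1]),np.arctan2(e[1],e[0])]))
h=cv2.cvtColor(cv2.imread("pics/c1.png"),cv2.COLOR_BGR2HSV);print(h[135,285],h[118,292],h[258,275],h[128,250])
# seat disc
for n,roi in(("c1",(262,100,318,155)),):
    m,s,c=blob(n,lambda h:(h[...,2]>125)&(h[...,1]<170)|((h[...,2]>140)),roi);print("seat",s,c,atz("wrist",c,.012,PP(n)))
m,s,c=blob("f0",lambda h:(h[...,1]<150)&(h[...,2]>110),(300,120,370,185));print("fig",s,c,atz("wrist",c,.06,PP("f0")))
hf=cv2.cvtColor(cv2.imread("pics/f0.png"),cv2.COLOR_BGR2HSV);print(hf[150,322],hf[150,336],hf[165,325])
for c,px in(("scene",[460,268]),("side",[268,189])):
    t=[x for x in masks_of("figure",c)];
    for x in t:
        if np.hypot(*(np.array(x["point"])-px))<15:
            r=np.argwhere(x["region"]);print(c,x["point"],r.min(0),r.max(0),r.mean(0)[::-1],x["conf"],atz(c,r.mean(0)[::-1],.038))
print("eye f0",PP("f0")["eye"])
E
```

```text
[[ 0.482   0.0313]
 [ 0.5711  0.0224]
 [ 0.4683 -0.1022]
 [ 0.5584 -0.1112]]
yaw [-5.62725366 -5.72451683]
[ 16 131 170] [ 14 139 139] [  2 228 198] [ 11 180  82]
seat [ 267  105   46   48 1754] [289.7331813  128.16305587] [ 0.5198393  -0.03950842  0.012     ]
fig [315 132  38  35 783] [333.92081737 146.82375479] [0.47298081 0.22473254 0.06      ]
[ 15 146 126] [ 15 158 161] [ 15 150 102]
scene [457.4, 269.2] [248 440] [289 469] [454.6423445  269.00717703] 0.81 [0.4749821  0.22075493 0.038     ]
side [266.6, 196.6] [176 262] [209 276] [268.99295775 193.56807512] 0.89 [0.46906212 0.20766285 0.038     ]
side [264.1, 175.7] [164 259] [187 270] [263.28965517 174.13793103] 0.67 [0.4585114  0.32485769 0.038     ]
eye f0 [0.45614324 0.23219767 0.40362714]
```

```bash
cat >>h.py <<'E'
YAW=np.radians(-5.68); SEAT=np.array([.5198,-.0395]); Rc=R.from_euler('z',YAW).as_matrix()[:2,:2]
KNOB=SEAT+Rc@[0,-.106]
E
python3 - <<'E'
from h import *
ori=down(np.pi/2+YAW)
for i,p in enumerate(([.473,.14,.20],[.485,.165,.20])):
    reach(p,ori);wait(.25);P=camera_params("wrist");im=snapshot("wrist");cv2.imwrite(f"pics/g{i}.png",im)
    for x in masks_of("figure","wrist"):
        r=np.argwhere(x["region"]);lo,hi=r.min(0),r.max(0);c=(lo+hi)[::-1]/2
        print(i,round(x["conf"],2),lo,hi,"bbox@.05",atz("wrist",c,.05,P).round(4),"mean@.05",atz("wrist",r.mean(0)[::-1],.05,P).round(4))
    print([(round(x["conf"],2),atz("wrist",x["point"],.039,P).round(4)) for x in tip_of("figure_mid","wrist")], P["eye"].round(3))
move_gripper(.66);print(get_obs()["time"],get_obs()["finger_gap"])
E
```

```text
0 0.95 [105 279] [154 325] bbox@.05 [0.4731 0.2206 0.05  ] mean@.05 [0.473  0.2207 0.05  ]
0 0.89 [  0 250] [ 49 304] bbox@.05 [0.4633 0.2927 0.05  ] mean@.05 [0.4653 0.2947 0.05  ]
0 0.78 [142 177] [189 238] bbox@.05 [0.3988 0.2016 0.05  ] mean@.05 [0.3991 0.202  0.05  ]
0 0.7 [253 233] [316 280] bbox@.05 [0.4226 0.1022 0.05  ] mean@.05 [0.423  0.1032 0.05  ]
0 0.65 [ 16 146] [ 82 219] bbox@.05 [0.3947 0.2839 0.05  ] mean@.05 [0.3955 0.2839 0.05  ]
[(0.9, array([0.3946, 0.2015, 0.039 ])), (0.81, array([0.4638, 0.3031, 0.039 ])), (0.76, array([0.3914, 0.2868, 0.039 ])), (0.74, array([0.4714, 0.2192, 0.039 ])), (0.69, array([0.4202, 0.0949, 0.039 ]))] [0.481 0.213 0.346]
1 0.8 [172 168] [222 230] bbox@.05 [0.3993 0.2028 0.05  ] mean@.05 [0.3995 0.2029 0.05  ]
1 0.77 [138 268] [186 314] bbox@.05 [0.4731 0.2219 0.05  ] mean@.05 [0.4734 0.2215 0.05  ]
1 0.75 [278 224] [346 272] bbox@.05 [0.4229 0.1031 0.05  ] mean@.05 [0.4232 0.1037 0.05  ]
1 0.62 [ 16 240] [ 79 294] bbox@.05 [0.4654 0.3023 0.05  ] mean@.05 [0.466  0.3025 0.05  ]
1 0.55 [ 54 136] [112 211] bbox@.05 [0.3954 0.2861 0.05  ] mean@.05 [0.396 0.285 0.05 ]
1 0.54 [340 313] [435 426] bbox@.05 [0.5197 0.0195 0.05  ] mean@.05 [0.517  0.0075 0.05  ]
[(0.93, array([0.4743, 0.2172, 0.039 ])), (0.81, array([0.4657, 0.3035, 0.039 ])), (0.71, array([0.4196, 0.0969, 0.039 ])), (0.7, array([0.3942, 0.2859, 0.039 ])), (0.56, array([0.3964, 0.202 , 0.039 ])), (0.29, array([0.4752, 0.2206, 0.039 ]))] [0.492 0.237 0.344]
7.2417 0.6611856039337871
```

View pics/g1.png

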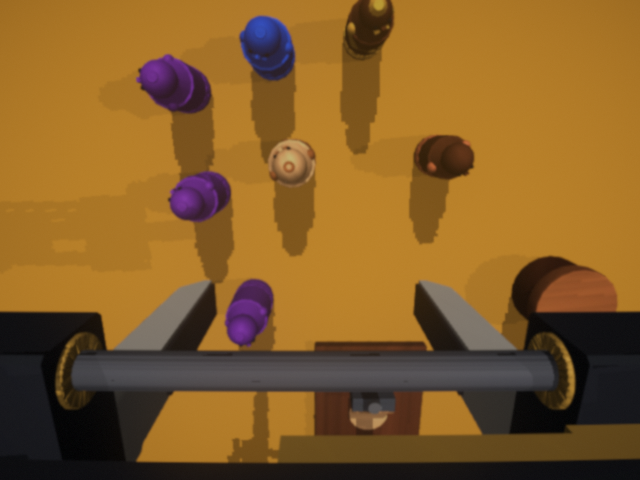

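g1 shows the pale figure at (291,163) seen from nearly above, and both sides along the closing line are free. Now I pick it up and take it over the seat.

```bash
python3 - <<'E'
from h import *
ori=down(np.pi/2+YAW)
reach([.473,.221,.13],ori)
servo_line([.473,.221,.037],v=.08)
move_gripper(0,force=15);g=get_obs();print(g["finger_gap"]*93,g["grip_force"],g["wrist_force"].round(2) if hasattr(g["wrist_force"],'round') else g["wrist_force"])
servo_line([.473,.221,.16],v=.12)
g=get_obs();print(g["finger_gap"]*93,g["grip_force"],np.round(g["wrist_force"],2),g["time"])
p=SEAT+Rc@[0,-.0015];servo_line([*p,.16],v=.2);wait(.2)
im=snapshot("scene");side=snapshot("side");cv2.imwrite("pics/h.png",np.hstack([cv2.resize(im[130:330,220:420],(400,400)),cv2.resize(side[150:350,200:400],(400,400))]))
print(np.round(get_obs()["wrist_force"],2),get_obs()["time"])
E
```

```text
35.574589780462475 15.000140368938446 [-0.21  0.71  1.59]
35.34594752133768 14.999962896108627 [ 0.34  0.03 -0.41] 10.7167
[-0.14 -0.07 -1.1 ] 12.5
```

View pics/h.png

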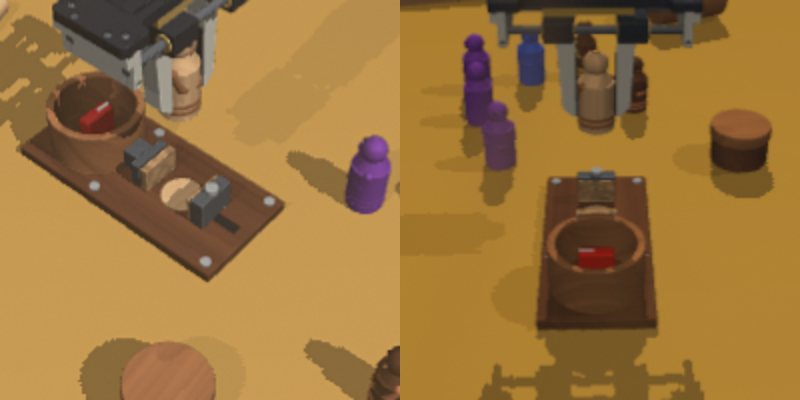

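The picture shows the figure held upright above the clamp. Next I lower it, release it and check.

```bash
python3 - <<'E'
from h import *
ori=down(np.pi/2+YAW);p=SEAT+Rc@[0,-.0015]
servo_line([*p,.060],v=.1)
f0=np.array(get_obs()["wrist_force"])
for z in np.arange(.054,.0465,-.0015):
    servo_line([*p,z],v=.03);f=np.array(get_obs()["wrist_force"])-f0
    print(z,f.round(2))
    if f[2]>2.5: break
move_gripper(.62);wait(.3)
servo_line([*p,.15],v=.1)
q=SEAT+Rc@[0,-.10];reach([*q,.18],ori);wait(.25)
P=camera_params("wrist");im=snapshot("wrist");cv2.imwrite("pics/p.png",im)
for x in masks_of("figure","wrist"):
    r=np.argwhere(x["region"]);lo,hi=r.min(0),r.max(0);w=atz("wrist",(lo+hi)[::-1]/2,.055,P);print(round(x["conf"],2),w.round(4),(Rc.T@(w[:2]-SEAT)).round(4))
print([(t["conf"],atz("wrist",t["point"],.04,P)) for t in tip_of("knob_grip","wrist")],KNOB)
s=snapshot("side");print(get_obs()["time"])
cv2.imwrite("pics/p2.png",np.hstack([cv2.resize(im,(400,300)),cv2.resize(s[180:330,220:420],(400,300))]))
E
```

```text
0.054 [-0.83  0.13 -1.38]
0.0525 [ 0.25  0.19 -0.79]
0.051 [0.   1.09 0.18]
0.049499999999999995 [ 0.66  0.06 -1.49]
0.047999999999999994 [-1.95  0.17  6.1 ]
0.79 [ 0.5201 -0.0411  0.055 ] [ 0.0005 -0.0016]
[(0.98, array([ 0.50984221, -0.14707332,  0.04      ]))] [ 0.50930893 -0.14497956]
18.0
```

View pics/p2.png

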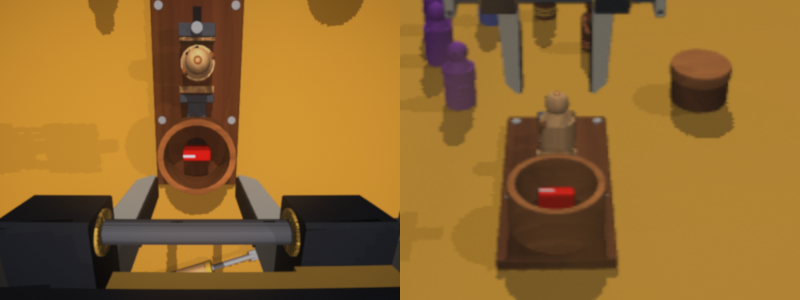

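The figure stands upright on the seat, 0.5 mm off in x and -1.6 mm in y. Before turning the knob, I estimate the fence setting from the jaw-to-fence gap in c1.

```bash
python3 - <<'E'
from h import *
P0=camera_params("wrist")
for n in("c1","c0"):
    a=np.load(f"pics/{n}.npy");P=dict(P0,eye=a[:3],rotation=a[3:]);print(n,P["eye"].round(4),(Rc.T@(P["eye"][:2]-SEAT)).round(4))
    im=cv2.imread(f"pics/{n}.png");K=np.array(P["camera_matrix"]);D=np.array(P["dist_coeffs"])
    for y in np.r_[np.arange(-.034,-.018,.001),np.arange(.018,.038,.001)]:
        w=[]
        for x in(-.014,-.011,-.008,.008,.011,.014):
            p=np.r_[SEAT+Rc@[x,y],.040];c=rot(P["rotation"]).T@(p-P["eye"]);c=c*[1,-1,-1]
            u=cv2.projectPoints(c[None],np.zeros(3),np.zeros(3),K,D)[0][0,0]
            w.append(cv2.getRectSubPix(im,(1,1),tuple(map(float,u)))[0,0])
        print(round(y*1000),u.round(0),np.mean(w,0).round(0))
# noise of wrist moment
m=[]
for _ in range(20): wait(.02);m.append(get_obs()["moment"])
print(np.mean(m,0).round(4),np.std(m,0).round(4),get_obs()["q"])
E
```

```text
c1 [ 0.5401 -0.0474  0.3445] [ 0.021  -0.0059]
-34 [302. 174.] [38. 42. 50.]
-33 [302. 173.] [31. 46. 65.]
-32 [302. 171.] [ 48.  79. 116.]
-31 [302. 170.] [ 64. 107. 154.]
-30 [302. 169.] [ 68. 112. 162.]
-29 [302. 167.] [ 66. 111. 160.]
-28 [302. 166.] [ 66. 109. 158.]
-27 [303. 165.] [ 65. 108. 156.]
-26 [303. 164.] [ 63. 106. 152.]
-25 [303. 162.] [ 57.  96. 138.]
-24 [303. 161.] [ 45.  76. 114.]
-23 [303. 160.] [35. 59. 96.]
-22 [303. 158.] [29. 51. 90.]
-21 [303. 157.] [28. 49. 89.]
-20 [303. 156.] [28. 48. 89.]
-19 [303. 154.] [28. 49. 89.]
-18 [304. 153.] [29. 51. 91.]
18 [308. 104.] [21. 36. 64.]
19 [308. 103.] [21. 36. 63.]
20 [308. 102.] [20. 35. 60.]
21 [308. 100.] [20. 34. 55.]
22 [308.  99.] [21. 35. 53.]
23 [309.  97.] [31. 52. 78.]
24 [309.  96.] [ 52.  87. 127.]
25 [309.  95.] [ 59.  99. 144.]
26 [309.  93.] [ 54.  88. 128.]
27 [309.  92.] [42. 62. 88.]
28 [309.  90.] [50. 53. 62.]
29 [309.  89.] [66. 64. 68.]
30 [309.  88.] [69. 67. 71.]
31 [310.  86.] [70. 68. 71.]
32 [310.  85.] [70. 68. 71.]
33 [310.  83.] [69. 67. 71.]
34 [310.  82.] [70. 67. 71.]
35 [310.  80.]
[... 699 characters left out ...]
.  54.] [18. 31. 47.]
20 [359.  53.] [18. 30. 45.]
21 [359.  52.] [18. 30. 46.]
22 [359.  50.] [20. 33. 49.]
23 [359.  49.] [30. 50. 75.]
24 [360.  47.] [ 47.  79. 116.]
25 [360.  46.] [ 54.  90. 132.]
26 [360.  45.] [ 51.  85. 124.]
27 [360.  43.] [38. 59. 84.]
28 [360.  42.] [41. 45. 53.]
29 [360.  40.] [59. 57. 60.]
30 [361.  39.] [64. 62. 65.]
31 [361.  38.] [65. 62. 65.]
32 [361.  36.] [64. 62. 64.]
33 [361.  35.] [64. 61. 64.]
34 [361.  33.] [64. 61. 64.]
35 [361.  32.] [64. 61. 63.]
36 [362.  31.] [63. 60. 63.]
37 [362.  29.] [63. 60. 63.]
[-0.0041  0.0027  0.0006] [0.0231 0.0299 0.0338] [-4.77335101e-01  2.69820728e-01  1.67571303e+00 -4.51204210e-05
  1.19605936e+00 -3.78221607e-01]
```

The jaw face edge reads -24.5 mm against a true -25 mm, and the fence about +23.4 mm. Contact is therefore expected near 1.55 rad, and about 1.97 rad should give a 10 N pinch. I plan the first grasp and check the wrist range.

```bash
cat >>h.py <<'E'
def mz(n=25):
    a=[]
    for _ in range(n): wait(.01);a.append(get_obs()["moment"][2])
    return np.mean(a)
def turn(total,step):
    """turn q6 so that tool yaw falls by total (clockwise from above)"""
    done=0
    while done<total-1e-6:
        d=min(step,total-done);q=np.array(get_obs()["q"]) if done==0 else turn.q
        q=q.copy();q[5]+=d*turn.sign;turn.q=q;movej(q);done+=d
        o=get_obs();print(f"turned {done:.2f} mz {mz():.3f} F {np.round(o['wrist_force'],1)}")
turn.sign=1
E
python3 - <<'E'
from h import *
for k in(-1,0,1):
    for a in(0,-.1,-1.35):
        q=inverse_kinematics([*KNOB,.045],down(YAW+a+k*np.pi));print(k,a,None if q is None else np.round(q,3))
E
```

```text
-1 0 [-0.488  0.437  1.819  0.     0.886 -1.96 ]
-1 -0.1 [-0.488  0.437  1.819  0.     0.886 -1.86 ]
-1 -1.35 [-0.488  0.437  1.819  0.     0.886 -0.61 ]
0 0 [-0.488  0.437  1.819 -0.     0.886  1.182]
0 -0.1 [-0.488  0.437  1.819 -0.     0.886  1.282]
0 -1.35 [-0.488  0.437  1.819 -0.     0.886  2.532]
1 0 [-0.488  0.437  1.819  0.     0.886 -1.96 ]
1 -0.1 [-0.488  0.437  1.819  0.     0.886 -1.86 ]
1 -1.35 [-0.488  0.437  1.819  0.     0.886 -0.61 ]
```

```bash
python3 - <<'E'
from h import *
ori=down(YAW-np.pi)
move_gripper(.29)
reach([*KNOB,.12],ori);wait(.2);f=np.array(get_obs()["wrist_force"])
for z in(.085,.065,.045):
    servo_line([*KNOB,z],v=.06);print(z,(np.array(get_obs()["wrist_force"])-f).round(1))
print("m0",mz(),get_obs()["finger_gap"]*93)
move_gripper(0,force=50);o=get_obs();print(o["finger_gap"]*93,np.round(o["wrist_force"],1),o["grip_force"],"mz",mz())
turn(1.3,.26)
print("final q6",get_obs()["q"][5])
move_gripper(.29);print(mz())
servo_line([*KNOB,.12],v=.1)
q=SEAT+Rc@[0,-.10];reach([*q,.18],down(np.pi/2+YAW));wait(.25)
P=camera_params("wrist");im=snapshot("wrist");cv2.imwrite("pics/k1.png",im)
h=cv2.cvtColor(im,cv2.COLOR_BGR2HSV); m=(((h[...,0]<5)|(h[...,0]>174))&(h[...,1]>190)&(h[...,2]>110)).astype(np.uint8)
n,l,s,c=cv2.connectedComponentsWithStats(m);k=1+np.argmax(s[1:,4])
w=np.array([atz("wrist",(x,y),.05,P)[:2] for y,x in np.argwhere(l==k)]);print(cv2.minAreaRect((w*1e4).astype(np.float32)))
for x in masks_of("figure","wrist")[:2]:
    r=np.argwhere(x["region"]);lo,hi=r.min(0),r.max(0);w=atz("wrist",(lo+hi)[::-1]/2,.055,P);print(round(x["conf"],2),(Rc.T@(w[:2]-SEAT)).round(4))
print(get_obs()["time"])
a=cv2.imread("pics/p.png")[0:320,220:420];cv2.imwrite("pics/k1c.png",cv2.resize(np.hstack([a,im[0:320,220:420]]),(750,600)))
E
```

```text
0.085 [ 1.4  0.9 -0.3]
0.065 [ 0.1  0.6 -0.3]
0.045 [ 0.8  0.6 -0.9]
m0 -0.0011516953902496946 26.746342184916774
13.513298781812969 [-1.5  0.1  0.7] 50.000349283218384 mz -0.020630538688138755
turned 0.26 mz -0.130 F [-0.8 -2.7  1.6]
turned 0.52 mz -0.131 F [-2.6 -5.1  1.5]
turned 0.78 mz -0.150 F [-3.  -5.2  1.6]
turned 1.04 mz -0.149 F [-4.4 -5.6  1.7]
turned 1.30 mz -0.152 F [-4.6 -6.6  2.3]
final q6 -0.6634335322298165
-8.850731522311279e-05
((5093.2275390625, -1427.5650634765625), (142.7269744873047, 356.8387756347656), 9.338563919067383)
0.96 [0.0005 0.0039]
0.33 [ 0.0002 -0.0372]
28.2833
```

View pics/k1c.png

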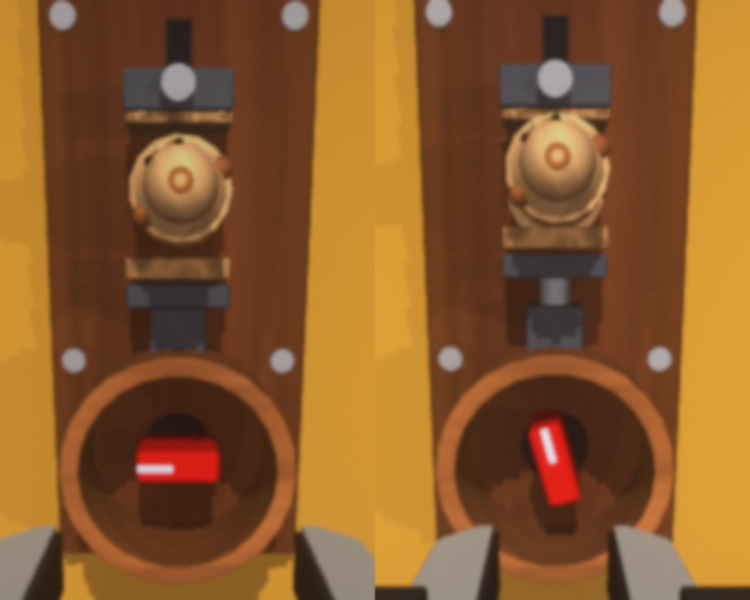

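The bar turned to 1.31 rad, as commanded. The figure now rests on the jaw (+3.9 mm, upright) with about 2 mm left to the fence. The closing moment is steady at 0.15 N m. For the second grasp I use fine steps and stop at about 0.08 N m above that drag.

```bash
python3 - <<'E'
from h import *
ori=down(YAW-np.pi-1.3)
reach([*KNOB,.12],ori);wait(.2)
for z in(.08,.045): servo_line([*KNOB,z],v=.06)
print(np.round(get_obs()["wrist_force"],1))
move_gripper(0,force=50);q=np.array(get_obs()["q"]);q0=q[5];print("gap",get_obs()["finger_gap"]*93,"mz",mz())
A=[];M=[]
for t in[.08,.16]+list(np.arange(.22,.73,.06)):
    q[5]=q0+t;movej(q);m=-mz(50);A.append(1.3+t);M.append(m)
    print(f"{1.3+t:.2f} {m:.3f} act {get_obs()['q'][5]-q0:.3f}")
    exp=max(0,1.3+t-1.55)*.19
    if len(M)>1 and np.mean([M[-1]-.15,exp])>=.075 or M[-1]>.255: break
print(get_obs()["time"])
E
```

```text
[ 0.5 -0.7  0.8]
gap 13.556982961264659 mz 0.00936399004894263
1.38 0.119 act 0.080
1.46 0.118 act 0.160
1.52 0.111 act 0.220
1.58 0.105 act 0.280
1.64 0.090 act 0.339
1.70 0.105 act 0.398
1.76 0.064 act 0.458
1.82 0.047 act 0.518
1.88 0.027 act 0.578
1.94 0.025 act 0.638
2.00 0.006 act 0.698
38.325
```

```bash
python3 - <<'E'
from h import *
def av(n=40):
    a=[]
    for _ in range(n):
        wait(.01);o=get_obs();a.append(np.r_[o["wrist_force"],o["moment"],o["effort"][5]])
    return np.mean(a,0).round(3)
o=get_obs();print(av(),o["finger_gap"]*93,o["grip_force"],np.round(o["position"],4))
sc=snapshot("scene");s=snapshot("side");cv2.imwrite("pics/z_scene.png",sc);cv2.imwrite("pics/z_side.png",s)
cv2.imwrite("pics/z.png",np.hstack([cv2.resize(sc[130:280,220:370],(400,400),interpolation=2),cv2.resize(s[200:330,235:365],(400,400),interpolation=2)]))
E
```

```text
[-4.867 -1.973  2.904 -0.321  0.907 -0.014 -0.01 ] 13.48527791245579 49.99892592430115 [ 0.5086 -0.1452  0.0454]
```

View pics/z.png

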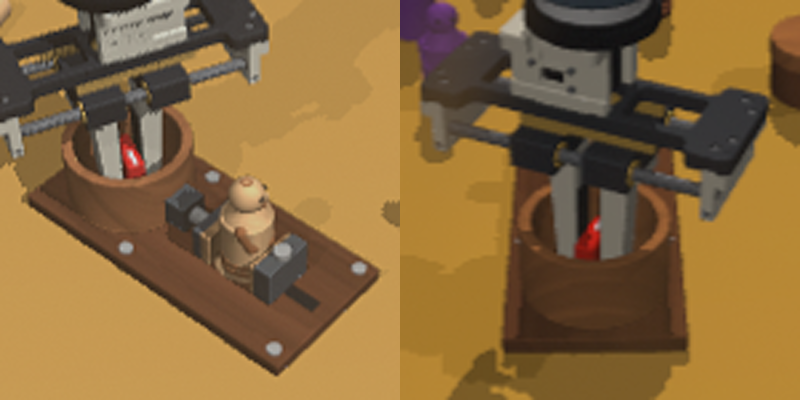

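The picture shows the figure upright between the jaw and the fence, and the bar turned inside the cup with the fingers clear of the wall. The static moment is ambiguous because of the friction, so I release and measure the knob angle and the cork compression from the same viewpoint as before.

```bash
python3 - <<'E'
from h import *
move_gripper(.29);servo_line([*KNOB,.12],v=.1)
q=SEAT+Rc@[0,-.10];reach([*q,.18],down(np.pi/2+YAW));wait(.25)
P=camera_params("wrist");im=snapshot("wrist");cv2.imwrite("pics/k2.png",im)
h=cv2.cvtColor(im,cv2.COLOR_BGR2HSV); m=(((h[...,0]<5)|(h[...,0]>174))&(h[...,1]>190)&(h[...,2]>110)).astype(np.uint8)
n,l,s,c=cv2.connectedComponentsWithStats(m);k=1+np.argmax(s[1:,4])
w=np.array([atz("wrist",(x,y),.05,P)[:2] for y,x in np.argwhere(l==k)]);print(cv2.minAreaRect((w*1e4).astype(np.float32)))
for x in masks_of("figure","wrist")[:2]:
    r=np.argwhere(x["region"]);lo,hi=r.min(0),r.max(0);w=atz("wrist",(lo+hi)[::-1]/2,.055,P);print(round(x["conf"],2),(Rc.T@(w[:2]-SEAT)).round(4))
print(get_obs()["time"])
# figure shift k1->k2 and profiles through jaw, by clamp y at z=.04, at x=+-.016
K=np.array(P["camera_matrix"]);D=np.array(P["dist_coeffs"])
def pix(x,y,z):
    c=rot(P["rotation"]).T@(np.r_[SEAT+Rc@[x,y],z]-P["eye"])*[1,-1,-1];return cv2.projectPoints(c[None],np.zeros(3),np.zeros(3),K,D)[0][0,0]
ims=[cv2.cvtColor(cv2.imread(f"pics/{n}.png"),cv2.COLOR_BGR2GRAY) for n in("p","k1","k2")]
for y in np.arange(-.036,.034,.001):
    print(round(y*1000),[round(float(np.mean([cv2.getRectSubPix(i,(1,1),tuple(map(float,pix(x,y,.04))))[0,0] for x in(-.018,-.0165,.0165,.018)]))) for i in ims],end="; ")
# head template shift
u=pix(0,.004,.07);x0,y0=int(u[0])-18,int(u[1])-18;T=ims[1][y0:y0+36,x0:x0+36]
for i in ims:
    r=cv2.matchTemplate(i[y0-30:y0+66,x0-20:x0+56],T,cv2.TM_CCOEFF_NORMED);_,v,_,mx=cv2.minMaxLoc(r);a,b=mx
    s=r[b-1:b+2,a].astype(float);sub=(s[0]-s[2])/(2*(s[0]-2*s[1]+s[2])) if len(s)==3 else 0
    print("\nhead row shift",b-30+sub,v)
print("px per mm at .07",np.abs(pix(0,.01,.07)-pix(0,0,.07))[1]/10)
E
```

```text
((5093.75, -1425.9896240234375), (357.89990234375, 144.95553588867188), 60.058101654052734)
0.9 [0.0006 0.0057]
40.975
-36 [66, 50, 51]; -35 [54, 50, 52]; -34 [58, 50, 54]; -33 [84, 57, 55]; -32 [104, 71, 56]; -31 [108, 78, 56]; -30 [106, 78, 55]; -29 [105, 78, 54]; -28 [103, 77, 54]; -27 [99, 75, 63]; -26 [84, 72, 73]; -25 [66, 68, 77]; -24 [62, 59, 75]; -23 [60, 57, 73]; -22 [59, 75, 72]; -21 [58, 96, 74]; -20 [59, 99, 86]; -19 [59, 96, 104]; -18 [59, 90, 104]; -17 [58, 91, 100]; -16 [58, 92, 96]; -15 [58, 87, 91]; -14 [58, 72, 86]; -13 [62, 63, 74]; -12 [69, 63, 64]; -11 [82, 66, 64]; -10 [96, 72, 68]; -9 [105, 80, 76]; -8 [111, 87, 82]; -7 [120, 91, 88]; -6 [126, 96, 96]; -5 [131, 100, 96]; -4 [131, 99, 90]; -3 [132, 103, 87]; -2 [134, 112, 92]; -1 [136, 114, 105]; 0 [138, 119, 116]; 1 [140, 126, 121]; 2 [134, 128, 130]; 3 [114, 126, 138]; 4 [100, 125, 138]; 5 [95, 127, 136]; 6 [92, 129, 136]; 7 [88, 132, 139]; 8 [82, 133, 140]; 9 [74, 132, 143]; 10 [66, 122, 145]; 11 [56, 107, 140]; 12 [53, 97, 123]; 13 [51, 91, 106]; 14 [52, 88, 100]; 15 [54, 85, 95]; 16 [54, 84, 92]; 17 [53, 81, 88]; 18 [50, 72, 81]; 19 [46, 60, 70]; 20 [44, 50, 57]; 21 [46, 48, 49]; 22 [66, 48, 47]; 23 [97, 69, 67]; 24 [104, 102, 103]; 25 [101, 110, 114]; 26 [72, 102, 112]; 27 [60, 70, 84]; 28 [72, 63, 65]; 29 [76, 78, 78]; 30 [76, 82, 82]; 31 [76, 83, 83]; 32 [76, 83, 84]; 33 [76, 83, 84]; 
head row shift 12.597584583659817 0.9943709969520569

head row shift 0.01909056858989493 0.999998927116394

head row shift -2.6956365587336775 0.9952059388160706
px per mm at .07 1.722164608462569
```

The evidence agrees:
- **Knob:** the bar reads 1.99 rad.
- **Jaw and figure:** the steel jaw advanced 5.6 mm between the last two looks, while the figure moved only 1.57 mm before the fence stopped it. The cork is therefore sprung by about 4 mm.
- **Pinch:** that puts it at about 11–12 N, inside the 5–16 N window.

The figure is upright and the robot is clear, so I hand in.

```bash
python3 -c "
from rig import *
print(sign_off())"
```

```text
the job is handed in; nothing more can be done
None
```

I handed the job in at about 41 s: the pale figure stands upright, pinched against the fence at an estimated 11–12 N (from camera pictures, not a force reading), with the robot clear; sign-off returned no verdict.

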